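Close the digestion vessel with its quarter-turn screw lid

TASK

Close the steel digestion vessel that is bolted to the bench: set its screw lid squarely on the neck, turn it backward (anticlockwise from above) under light pressure until you feel it drop off the thread starts (unless it has dropped in at once), then keep it pressed against the sprung seal and screw it forward (clockwise) until it comes up against the stop and stays down by itself. Work gently, never forcing the thread, let go of the lid at the end, and leave the petri dish, beaker and sample tub where they are.

Things in the scene. Friction and masses are not known exactly. Their poses are not given: they have to be found in the camera images.
- lid: Bare aluminium screw lid: round, knurled, 56 mm across, 22 mm high, about 0.15 kg, lying on the bench, closed top up. Origin: centre of its lower rim; z up along its axis. Hollow, 17.6 mm deep. Grasp it across the knurled rim from above, at any angle, fingertips 3 mm above its lower rim; at a 20 N grip it slips round before the thread is overstrained.
- lid_lugs (a point): Centre of the lid's four lugs, on its axis, 2.2 mm above its lower rim. The lugs stand inward (5.5 mm long, 3 mm high), 90 degrees apart, 43 mm clear between opposite ones, at an angle not marked on the outside.
- vessel: Steel digestion vessel fixed in an aluminium holder (square foot 92 mm, cup 76 mm wide up to 39 mm high) bolted to the bench; it does not move. Origin: centre of the foot's underside on the bench; z up along the axis. Vessel 63 mm wide up to its shoulder at 60 mm high; above it the neck, 41 mm wide. Lid home: its lower rim 67.7 mm above this origin, held by friction against the spring.
- vessel_mouth (a point): Centre of the chamfered mouth, 84 mm above the bench. A white sprung sealing plate (34 mm wide) stands 6.6 mm proud of it: 1.4 N per mm, 4 N at the thread's entry, 7 N with the lid home. The thread bears 70 N in all. Let go before it is screwed under the threads, the lid is pushed up again.
- vessel_thread (a point): On the axis, level with the top of the thread starts, 77 mm above the bench, 7 mm below the mouth. Four right-hand runs, 49 mm over all, 3 mm thick, each falling 3 mm over 56 degrees clockwise to an upright stop rib (10 degrees, top 1.5 mm below the starts), then a 24 degree gap before the next start. The angle of the starts is new each time and not given: feel for it.
- vessel_entry (a point): On the axis, 70.3 mm above the bench: the lid's lower rim must be below this for its lugs to pass under the threads. On top of runs or ribs the rim is at 73.3 to 76.3 mm, and clockwise it jams on the ribs. At most 80 degrees anticlockwise it drops over 5 mm (1.5 mm is only a lug leaving a rib); then a rib stops it. From there 55 to 70 degrees clockwise to the stop.
- petri_dish: Bystander: stack of clear petri dishes, 93 mm wide, 44 mm high. Origin: centre of its underside.
- beaker: Bystander: clear beaker, 68 mm wide, 80 mm high. Origin: centre of its underside.
- sample_tub: Bystander: white lidded tub, 66 mm wide, 45 mm high. Origin: centre of its underside.
Things that resemble listed ones, but are neither listed nor needed, are in the scene too. Leave any green or turquoise look-alike of the lid alone. What is shaped like the vessel but orange is not meant.

How it is judged (in metres and radians):
At the end, for the whole second after the job is handed in: The lid sits screwed home on the vessel by itself, at rest: its lower rim 66.0 to 68.6 mm above the underside of the vessel's foot (home is 67.7), axes within 2 mm and lid within 0.04 rad of upright; petri dish, beaker and sample tub within 20 mm of where they stood (z of lid in the frame of vessel between 0.066 and 0.0686 m and horizontal distance between lid and vessel below 0.002 m and angle between lid's own z axis and vertical below 0.04 rad and linear speed of lid below 0.01 m/s and angular speed of lid below 0.1 rad/s and distance of each of petri_dish, beaker, sample_tub from where it was at the start of the episode below 0.02 m); the robot touches nothing.
It fails at once if the lid is forced on the vessel: more than 70 N in all between lid and vessel (contact force between lid and vessel above 70 N).
It fails at once if the gripper is pushed against the vessel or its holder: more than 15 N (contact force between the fingers and vessel above 15 N).
It fails at once if the lid is tipped by more than 0.6 rad (angle between lid's own z axis and vertical above 0.6 rad).
It fails at once if the petri dish, beaker or sample tub is pushed by more than 20 mm (distance of any of petri_dish, beaker, sample_tub from where it was at the start of the episode above 0.02 m).
It also fails if it takes over 54 s, if anything falls off the work surface, if the arm or the gripper's body presses on something with over 40 N, if the wrist force passes 120 N, or if a joint passes its speed limit or range.

ROBOT

A 7-joint arm with a two-finger parallel gripper is mounted at the origin on a cart in front of the work surface, level with it; the furniture and walls round the work are solid. World frame = base frame: x ahead of the robot, y to its left, z up, the work surface at z = 0. Lengths are in mm, angles in rad, forces in N, time in s.
With the tool pointing down it reaches from about 400 to 850 mm from the base axis. Payload 4.5 kg.
Tool frame: the origin (TCP) lies at the very end of the fingers, on their centre line; the grasp point (between the pads) lies grip_depth behind it (grip_depth is the distance from the TCP to the grasp point, in mm); z points along the fingers, y is the line along which they close (so a half turn about z gives the same grasp; the last joint's range is limited). The gripper opens to 88 mm and grips with 3 to 60 N. Pads are 18 mm wide; open, the fingers measure 123 mm over their backs; the gripper's body (75 mm by 187 mm) begins 45 mm behind the grasp point.
Start: joints at [-1.257, 0.689, -0.195, 1.565, 0.157, 0.902, -0.215], TCP at [172.582, 600.724, 238.743] pointing down, gripper open.
Joint ranges: [-3.01, 3.01], [-0.46, 2.08], [-1.47, 1.51], [0.13, 2.56], [-1, 4.14], [0.04, 2.09], [-2.66, 2.66]. Speed limits (rad/s): [2.57, 2.57, 3.14, 3.14, 3.14, 3.14, 3.14].

INTERFACE

Orientations are given as a rotation vector (axis times angle).
In Python, from plant import move_pose, move_l, goto_joints, set_gripper, sleep, solve_ik, snapshot, get_calibration, MotionError, close_job, regions_of, pinpoint, get_time_s, get_joint_pos, get_joint_velocities, get_tau, get_tool_pos, get_orientation, get_ft_force, get_torque, get_grip_width, grip_depth gives the robot as it stands. Calls block until the motion is done:
- move_pose(position, orientation): joint-space move of the TCP to a pose.
- move_l(position, v=150, rot=None): straight line of the TCP; rot=None keeps the orientation; v is the mean speed in mm/s.
- goto_joints(angles): joint-space move.
- set_gripper(opening, squeeze=None): opening from 0.0 (shut) to 1.0 (fully open); squeeze is the grip in N (None keeps the last); returns when the fingers have stopped.
- sleep(seconds).
- solve_ik(position, orientation): joint angles nearest the present ones, or None.
- snapshot(name): name is "side" or "top" or "wrist"; returns the picture (400x640x3 uint8, blue, green, red); there is no depth.
- get_calibration(name): a dict with "fov_y" (degrees; the focal length in pixels is half the picture's height over the tangent of half this angle, whatever the lens; pixels are square), "cx", "cy" (the principal point, pixels), "extrinsics" (4x4, takes a point from camera to world coordinates). Camera axes: x right, y down, z forward; pixel columns grow to the right and rows downward; lengths in mm; the calibration is good to about 2 mm. A picture is of the moment at which its call begins: read the wrist's pose just before it. get_calibration takes no time and is no camera call; for the wrist camera it gives the pose at the moment of the call.
A pose or a line that the arm cannot do raises MotionError and nothing moves.
- close_job(): hands the job in, once; it reports no verdict.
Trained networks look in the newest picture that a camera, given by its name, has taken for a name from the list of things; names that differ only in an ending like _2 or _b are one class to them, and where a whole thing is asked for, a point or a joint stands for the part that bears it (a point fixed in the world has none). Each returns a list of dicts, best first, with "confidence" (0 to 1); they miss things now and then, are a little off and sometimes report something else, mostly with a low value. They report only what shows in the picture. A call takes as long as a camera call. They do not tell look-alikes from the thing itself.
- regions_of(camera, thing): "mask" (400x640 bool, what is visible of it).
- pinpoint(camera, thing): "point" ([x, y, z] in mm, in the coordinates of the camera as it stood for that picture, good to about 4 mm: a listed point, or the origin of a listed thing).
Readings, each from a call of its own:
- get_time_s(): time.
- get_joint_pos(): joint angles.
- get_joint_velocities(): joint speeds.
- get_tau(): joint torques, N m.
- get_tool_pos(): TCP position.
- get_orientation(): TCP orientation.
- get_ft_force(): force on the tool from outside, world axes, zero at the start.
- get_torque(): the same for the moment, N m.
- get_grip_width(): opening from 0.0 (shut) to 1.0 (fully open).
Only numpy, scipy, OpenCV 4.12 (cv2) and the standard library are available. Lean on these libraries where they do the work, as an engineer would, in place of code of your own. Each camera call takes 0.05 s, during which the arm holds its last target. There are 200 camera calls.

## Working session

There is one attempt and no reset: what is moved stays moved. The work goes in short steps, each a Python script; the robot and the scene stay as the last script left them, time stands still between calls to the robot, and variables do not carry over. Pictures are saved under pics/ and viewed, on a budget of 10 in all, crops included, one or two more only if the job needs it, and the job is handed in when it is done.

```bash
mkdir -p pics; ls
cat > h.py <<'E'
import numpy as np, cv2
from plant import *
def look(cam, things, save=None):
    T=np.array(get_calibration(cam)["extrinsics"]); im=snapshot(cam)
    if save: cv2.imwrite("pics/"+save,im)
    for t in things:
        for d in pinpoint(cam,t)[:4]:
            p=np.array(d["point"]); w=(T@np.r_[p,1])[:3]
            c=get_calibration(cam); f=200/np.tan(np.radians(c["fov_y"]/2))
            print(cam,t,round(d["confidence"],2),w.round(1),"px",(f*p[:2]/p[2]+[c["cx"],c["cy"]]).round())
    return im
E
python3 - <<'E'
from h import *
print(grip_depth,get_time_s(),get_orientation())
a=look("top",["lid","vessel","vessel_mouth","petri_dish","beaker","sample_tub"])
b=look("side",["lid","vessel","vessel_mouth"])
cv2.imwrite("pics/a.png",cv2.resize(np.vstack([a,b]),(480,600)))
cv2.imwrite("pics/top.png",a);cv2.imwrite("pics/side.png",b)
print(get_time_s())
E
```

```text
pics
18.700000000000003 0.0 [-4.37884349e-01 -3.11079947e+00  2.88061381e-03]
top lid 0.85 [481.  541.6   1.5] px [236. 218.]
top lid 0.68 [4.583e+02 3.420e+02 3.000e-01] px [319. 227.]
top lid 0.62 [ 5.090e+02  4.508e+02 -1.000e-01] px [274. 207.]
top vessel 0.77 [3.380e+02 4.696e+02 4.000e-01] px [265. 278.]
top vessel 0.67 [340.4 263.6  -2.1] px [352. 277.]
top vessel 0.58 [554.3 203.7   1.9] px [375. 189.]
top vessel_mouth 0.89 [342.2 467.3  86.2] px [262. 278.]
top vessel_mouth 0.78 [553.8 208.1  81.8] px [379. 183.]
top petri_dish 0.92 [641.6 439.9   2.8] px [279. 154.]
top beaker 0.6 [703.  334.3   2. ] px [322. 131.]
top beaker 0.41 [557.1 201.8  78.9] px [382. 181.]
top sample_tub 0.82 [342.4 259.3  -0.4] px [354. 276.]
side lid 0.79 [451.9 344.4  -1.1] px [344. 232.]
side lid 0.64 [510.3 444.1  -2.1] px [313. 259.]
side lid 0.58 [4.825e+02 5.464e+02 2.000e-01] px [321. 296.]
side vessel 0.87 [339.5 471.9  -1. ] px [396. 277.]
side vessel 0.58 [5.542e+02 2.077e+02 5.000e-01] px [308. 194.]
side vessel_mouth 0.83 [558.7 200.6  83.6] px [307. 164.]
side vessel_mouth 0.8 [340.2 469.   88.8] px [402. 241.]
0.55
```

View pics/top.png

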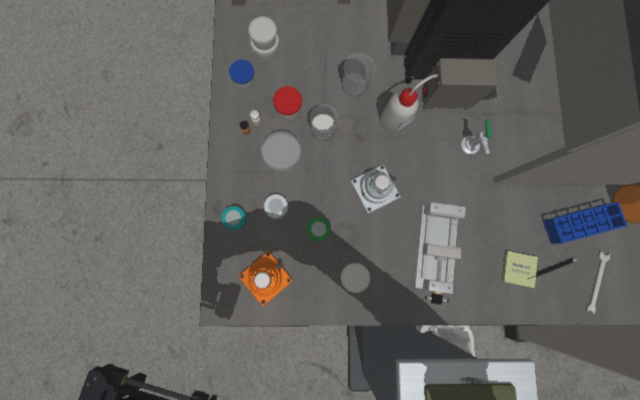

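View pics/side.png

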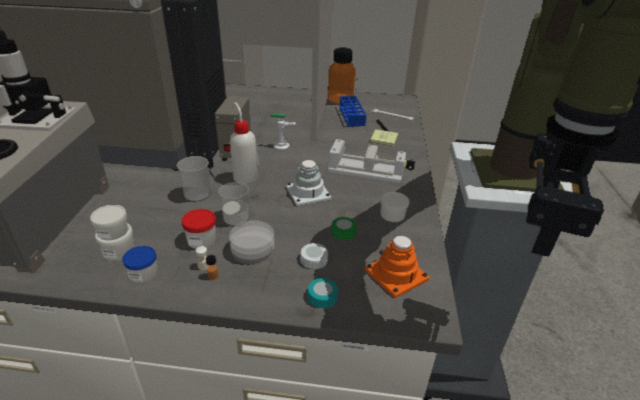

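The bare aluminium lid is at top px (275,206), about (509,447). The steel vessel is at top px (376,187), about (555,204). The orange vessel and the green and turquoise lids are decoys. A tall wash bottle stands beyond the vessel at top px (400,115).

Run:
```python
from h import *
from scipy.spatial.transform import Rotation as R
# bottle base (top px ~ (392,128), side px (243,183)) on z=0
for cam,px in (("top",(390,125)),("side",(245,184)),("side",(256,178)),("side",(283,145))):
    c=get_calibration(cam);f=200/np.tan(np.radians(c["fov_y"]/2));T=np.array(c["extrinsics"])
    d=T[:3,:3]@np.array([(px[0]-c["cx"])/f,(px[1]-c["cy"])/f,1]);o=T[:3,3];print(cam,px,(o-d*o[2]/d[2]).round())
# yaw feasibility: yaw of tool (angle of tool x in world), tool down
q0=get_joint_pos()
for p in ([509,447,3],[555,204,76]):
  for yd in range(-180,180,30):
    q=solve_ik(p,(R.from_euler('z',yd,degrees=True)*R.from_rotvec([np.pi,0,0])).as_rotvec())
    print(p,yd,None if q is None else np.round(q,2))
M=R.from_rotvec(get_orientation()).as_matrix();print(np.degrees(np.arctan2(M[1,0],M[0,0])))
T=np.array(get_calibration("wrist")["extrinsics"]);print("cam in tool",(M.T@(T[:3,3]-get_tool_pos())).round(),(M.T@T[:3,:3]).round(2))
```

```text
top (390, 125) [721. 159.   0.]
side (245, 184) [724. 186.   0.]
side (256, 178) [702. 153.   0.]
side (283, 145) [666. -45.   0.]
[509, 447, 3] -180 [-0.68  1.07 -0.22  1.51  0.34  0.6   0.5 ]
[509, 447, 3] -150 [-0.61  1.08 -0.36  1.51  0.53  0.65  0.88]
[509, 447, 3] -120 [-0.54  1.1  -0.49  1.5   0.7   0.72  1.27]
[509, 447, 3] -90 [-0.48  1.13 -0.62  1.5   0.84  0.79  1.7 ]
[509, 447, 3] -60 [-0.43  1.17 -0.76  1.49  0.96  0.88  2.15]
[509, 447, 3] -30 [-0.38  1.21 -0.86  1.49  1.05  0.95  2.62]
[509, 447, 3] 0 [-0.99  1.11  0.42  1.53 -0.65  0.64 -1.82]
[509, 447, 3] 30 [-0.93  1.09  0.29  1.53 -0.47  0.6  -1.45]
[509, 447, 3] 60 [-0.86  1.07  0.14  1.52 -0.24  0.57 -1.11]
[509, 447, 3] 90 [-0.8   1.06  0.03  1.52 -0.05  0.56 -0.75]
[509, 447, 3] 120 [-0.76  1.06 -0.05  1.52  0.08  0.57 -0.33]
[509, 447, 3] 150 [-0.72  1.06 -0.13  1.51  0.21  0.58  0.08]
[555, 204, 76] -180 [-0.26  0.88 -0.29  1.78  0.45  0.54  0.73]
[555, 204, 76] -150 [-0.2   0.9  -0.4   1.78  0.59  0.59  1.12]
[555, 204, 76] -120 [-0.13  0.92 -0.53  1.78  0.73  0.65  1.52]
[555, 204, 76] -90 [-0.06  0.96 -0.68  1.77  0.86  0.74  1.94]
[555, 204, 76] -60 [ 0.    1.   -0.8   1.77  0.97  0.82  2.38]
[555, 204, 76] -30 [-0.78  0.99  0.65  1.81 -0.93  0.68 -1.66]
[555, 204, 76] 0 [-0.64  0.91  0.37  1.8  -0.6   0.54 -1.45]
[555, 204, 76] 30 [-0.56  0.89  0.23  1.8  -0.38  0.49 -1.12]
[555, 204, 76] 60 [-0.48  0.88  0.09  1.8  -0.16  0.47 -0.81]
[555, 204, 76] 90 [-0.43  0.87  0.    1.79 -0.    0.47 -0.43]
[555, 204, 76] 120 [-0.38  0.87 -0.09  1.79  0.15  0.49 -0.05]
[555, 204, 76] 150 [-0.32  0.88 -0.19  1.79  0.3   0.51  0.33]
163.96837069443396
cam in tool [  78.   -0. -146.] [[ 0.   -0.95 -0.3 ]
 [ 1.    0.    0.  ]
 [-0.   -0.3   0.95]]
```

```bash
cat >> h.py <<'E'
from scipy.spatial.transform import Rotation as R
def down(yd): return (R.from_euler('z',yd,degrees=True)*R.from_rotvec([np.pi,0,0])).as_rotvec()
E
python3 - <<'E'
from h import *
move_pose([555,204,230],down(90)); print(get_time_s())
a=look("wrist",["vessel","vessel_mouth","vessel_thread"])
move_pose([509,447,150],down(90)); print(get_time_s())
b=look("wrist",["lid"]); print(get_time_s(),get_ft_force())
cv2.imwrite("pics/w.png",np.vstack([a,b])[::1]); cv2.imwrite("pics/w.png",cv2.resize(np.vstack([a,b]),(480,600)))
for r in regions_of("wrist","lid")[:2]:
    m=r["mask"].astype(np.uint8); (x,y),rad=cv2.minEnclosingCircle(cv2.findNonZero(m)); print(r["confidence"],x,y,rad)
E
```

```text
2.5333
wrist vessel 0.82 [554.7 203.6   1.6] px [318. 163.]
wrist vessel_mouth 0.57 [556.  204.1  83.2] px [319. 181.]
wrist vessel_thread 0.67 [552.9 200.1  77.9] px [316. 183.]
3.75
wrist lid 0.92 [454.7 341.6  -0.8] px [264. 272.]
wrist lid 0.81 [509.3 451.    1.1] px [316. 171.]
wrist lid 0.74 [ 4.813e+02  5.473e+02 -5.000e-01] px [283.  62.]
3.85 [ 1.30472169 -0.07057509  0.2142398 ]
0.92 277.2550964355469 60.76530456542969 38.7541389465332
0.8 260.9737548828125 275.70733642578125 30.772615432739258
```

View pics/w.png

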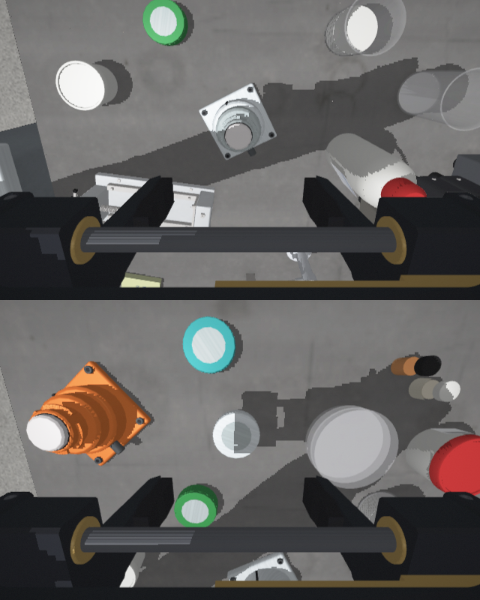

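The steel vessel is confirmed at about (555,203). The lid is at wrist full-res px (316,178). I'll centre the lid by pinching it in two directions, then use it to check the wrist camera's bias.

Run:
```python
from h import *
print(get_tool_pos(),get_orientation())
move_l([509.3,450.3,25],250)
set_gripper(0.78); move_l([509.3,450.3,3],80); set_gripper(0.5,5); print("w",get_grip_width(),get_ft_force(),get_time_s())
set_gripper(0.78); move_l([509.3,450.3,26],150); move_pose([509.3,450.3,26],down(180)); move_l([509.3,450.3,3],80)
set_gripper(0.5,5); print("w",get_grip_width(),get_ft_force(),get_time_s())
set_gripper(0.78); move_l([509.3,450.3,26],150);move_pose([509.3,450.3,140],down(90)); t=np.array(get_tool_pos());print(t,get_time_s())
for dx,dy in((0,0),(20,-20),(-20,20)):
    move_l([509.3+dx,450.3+dy,140],250); T=np.array(get_calibration("wrist")["extrinsics"])
    im=look("wrist",["lid","lid_lugs"]); cv2.imwrite(f"pics/lid{dx}.png",im); np.save(f"pics/lid{dx}.npy",T)
print(get_time_s())
```

```text
[511.08182525 444.61567072 150.96713657] [2.22441694e+00 2.21602169e+00 1.44686023e-03]
w 0.6384664572474775 [ 0.5290945   0.13802891 -1.84484614] 5.7917
w 0.6333795818817592 [ 0.12900846  0.42689072 -2.15011661] 8.2917
[508.75311991 449.81107913 138.95363752] 10.0417
wrist lid 0.91 [484.8 546.7  -0.9] px [289.  68.]
wrist lid 0.74 [505.6 452.9   1.4] px [314. 178.]
wrist lid 0.62 [453.4 344.9   2.3] px [263. 281.]
wrist lid_lugs 0.93 [453.1 344.5   1.7] px [262. 281.]
wrist lid_lugs 0.82 [502.3 447.8   6.4] px [310. 185.]
wrist lid_lugs 0.74 [481.1 549.3  -0.9] px [284.  65.]
wrist lid 0.91 [452.4 343.8   0.7] px [239. 262.]
wrist lid 0.73 [507.1 455.2   3.6] px [290. 152.]
wrist lid 0.68 [480.7 544.    3. ] px [254.  43.]
wrist lid_lugs 0.75 [4.835e+02 5.492e+02 4.000e-01] px [258.  36.]
wrist lid_lugs 0.73 [454.1 344.7   4.3] px [240. 263.]
wrist lid_lugs 0.71 [503.3 447.7   1.3] px [286. 160.]
wrist lid 0.88 [479.8 545.2  -1.4] px [310.  99.]
wrist lid 0.73 [508.1 451.3   2.7] px [340. 204.]
wrist lid 0.6 [456.3 342.8   1.2] px [288. 302.]
wrist lid_lugs 0.97 [452.7 342.    1.7] px [284. 302.]
wrist lid_lugs 0.87 [503.8 449.5   2.6] px [336. 206.]
wrist lid_lugs 0.63 [482.3 547.5   3. ] px [313.  96.]
wrist lid_lugs 0.6 [505.2 452.4   2.7] px [337. 203.]
11.3833
```

Run:
```python
from h import *
move_pose([509.3,450.3,26],down(90)); move_l([509.3,450.3,3],80); set_gripper(0.5,20)
sleep(.2);print("w",get_grip_width(),np.round(get_ft_force(),2),np.round(get_tool_pos(),2),get_time_s())
move_l([509.3,450.3,60],150); sleep(.2);print("w",get_grip_width(),np.round(get_ft_force(),2),np.round(get_tool_pos(),2))
move_l([509.3,450.3,140],250)
move_l([555,203,165],250); sleep(.3)
print(np.round(get_tool_pos(),2),get_orientation(),get_time_s())
for i,(dx,dy) in enumerate(((0,0),(0,-40))):
    if i: move_l([555+dx,203+dy,165],250); sleep(.2)
    np.savez(f"pics/v{i}.npz",T=np.array(get_calibration("wrist")["extrinsics"]),p=get_tool_pos())
    im=look("wrist",["vessel","vessel_mouth","vessel_thread"]); cv2.imwrite(f"pics/v{i}.png",im)
print(get_time_s(),np.round(get_ft_force(),2),get_calibration("wrist")["fov_y"])
a=cv2.imread("pics/v0.png");b=cv2.imread("pics/v1.png");c=cv2.imread("pics/lid0.png")
cr=lambda x,r: cv2.resize(x[r:r+200,220:420],(400,400))
cv2.imwrite("pics/m.png",np.hstack([cv2.resize(x,(400,300)) for x in(a[120:360,160:480],b[60:300,160:480])]))
```

```text
w 0.6312275199239761 [0.52 0.07 2.31] [509.37 450.54   3.38] 12.9
w 0.6338964668853154 [-0.19  0.67 -1.5 ] [508.55 449.61  58.61]
[554.69 203.96 164.87] [-2.21951714e+00 -2.22291891e+00 -2.72159425e-05] 15.5583
wrist vessel 0.77 [557.7 201.3  -1.4] px [321. 176.]
wrist vessel_mouth 0.97 [556.9 204.8  84.6] px [321. 200.]
wrist vessel_thread 0.58 [553.6 201.3  78.7] px [316. 202.]
wrist vessel 0.62 [556.6 204.2  -0.7] px [319. 134.]
wrist vessel 0.29 [558.1 206.4  84.5] px [322. 145.]
wrist vessel_mouth 0.98 [556.9 204.2  84.8] px [320. 148.]
wrist vessel_mouth 0.4 [343.6 265.4  -4.1] px [87. 65.]
wrist vessel_thread 0.69 [550.  201.3  76.5] px [311. 150.]
16.4667 [-0.39 -0.74 -1.55] 63.95660981170067
```

View pics/m.png

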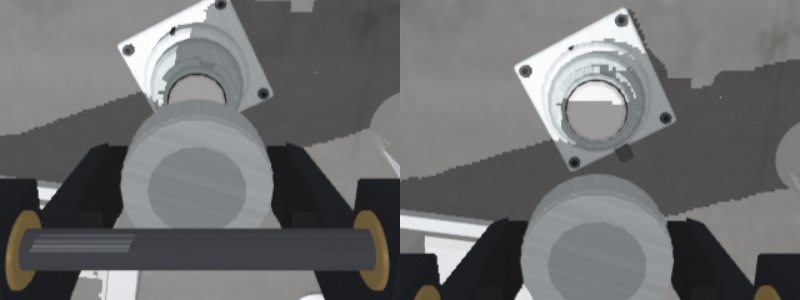

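```bash
cat > fit.py <<'E'
from h import *
from scipy.ndimage import map_coordinates
c=get_calibration("wrist"); f=200/np.tan(np.radians(c["fov_y"]/2))
def proj(T,P):
    q=(P-T[:3,3])@T[:3,:3]; return f*q[:,:2]/q[:,2:]+[c["cx"],c["cy"]]
a=np.linspace(0,2*np.pi,180,endpoint=False)
def circ(x,y,z,r): return np.c_[x+r*np.cos(a),y+r*np.sin(a),np.full(a.size,z)]
def fit(img,T,x0,y0,z,r,sel,span=6):
    g=cv2.GaussianBlur(cv2.cvtColor(img,cv2.COLOR_BGR2GRAY),(0,0),.8).astype(float)
    G=np.hypot(cv2.Sobel(g,-1,1,0),cv2.Sobel(g,-1,0,1))
    best=[]
    for rr in r:
      for dx in np.arange(-span,span+.1,.5):
        for dy in np.arange(-span,span+.1,.5):
          uv=proj(T,circ(x0+dx,y0+dy,z,rr)[sel]); v=map_coordinates(G,[uv[:,1],uv[:,0]],order=1)
          best.append((np.minimum(v,80).mean(),x0+dx,y0+dy,rr))
    return sorted(best)[::-1][:4]
E
python3 - <<'E'
from fit import *
al=np.ones(180,bool)
out=[]
for i in (1,0):
    d=np.load(f"pics/v{i}.npz");T=d["T"];p=d["p"];im=cv2.imread(f"pics/v{i}.png"); print("tool",p)
    s=fit(im,T,555,204,90.6,[17,18] if 1 else 0,al if i else (np.sin(a)>0.1)); print("seal",np.round(s,1))
    l=fit(im,T,p[0],p[1],p[2]+19,[26,27,28],np.sin(a)>0.1); print("lid",np.round(l,1))
    for q,r in ((s[0],90.6),(l[0],p[2]+19)):
        cv2.polylines(im,[np.round(proj(T,circ(q[1],q[2],r,q[3]))*8).astype(np.int32)],True,(0,0,255),1,cv2.LINE_AA,3)
    out.append(cv2.resize(im[100:300,220:420],(400,400),interpolation=cv2.INTER_NEAREST))
cv2.imwrite("pics/f.png",np.hstack(out))
E
```

```text
tool [554.94341873 164.18739958 165.04066394]
seal [[ 77.5 554.5 206.   17. ]
 [ 76.9 554.5 205.5  17. ]
 [ 76.7 554.  206.   17. ]
 [ 76.3 554.  205.5  17. ]]
lid [[ 55.2 554.4 163.7  28. ]
 [ 55.  554.9 163.7  28. ]
 [ 53.5 554.9 164.7  27. ]
 [ 53.4 554.9 163.2  28. ]]
tool [554.68533438 203.96113717 164.87046892]
seal [[ 80.  554.5 206.   18. ]
 [ 80.  554.  206.5  18. ]
 [ 80.  554.  206.   18. ]
 [ 80.  553.  203.5  18. ]]
lid [[ 56.2 554.2 203.5  28. ]
 [ 56.2 554.7 203.5  28. ]
 [ 55.2 554.7 204.5  27. ]
 [ 55.1 554.7 203.   28. ]]
```

View pics/f.png

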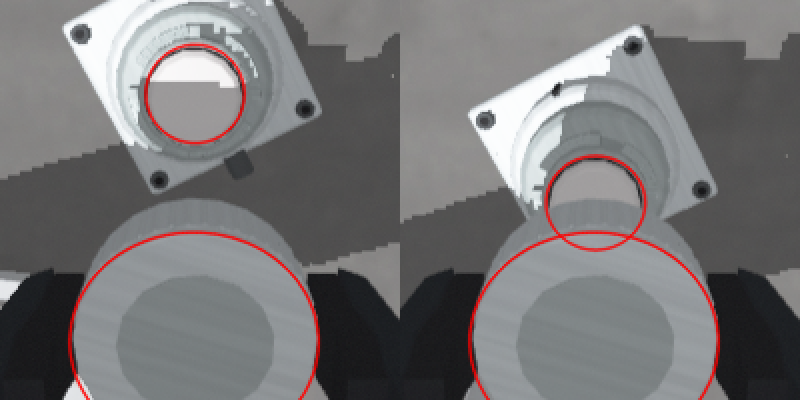

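```bash
cat > d.py <<'E'
from h import *
import json
st=lambda:(round(get_time_s(),2),np.round(get_tool_pos(),2),np.round(get_ft_force(),1),np.round(get_torque(),2))
E
python3 - <<'E'
from d import *
goal=np.array([554.6,205.8])
move_l([*goal,100],250); sleep(.25); print(st())
cmd=goal+(goal-np.array(get_tool_pos())[:2]); move_l([*cmd,89],100); sleep(.2)
print(st()); f0=np.mean([get_ft_force() for _ in range(3)],0)
z=89
while z>74:
    z-=.75; move_l([*cmd,z],30)
    f=get_ft_force()[2]-f0[2]; print(z,round(f,1),end="; ")
    if f>4: break
sleep(.1);print(st(),"cmd",cmd,z,f0)
E
```

```text
(17.18, array([555.69, 204.68, 101.43]), array([-0.3, -0. , -2.3]), array([-0.07,  0.03, -0.05]))
(17.63, array([553.78, 206.9 ,  89.36]), array([-0.9, -0.8, -0.7]), array([-0.04,  0.02,  0.01]))
88.25 0.6; 87.5 -1.4; 86.75 -0.3; 86.0 -0.9; 85.25 0.6; 84.5 -0.9; 83.75 -0.9; 83.0 -0.1; 82.25 1.3; 81.5 1.3; 80.75 1.8; 80.0 1.8; 79.25 2.1; 78.5 1.3; 77.75 2.8; 77.0 2.2; 76.25 2.1; 75.5 3.7; 74.75 3.6; 74.0 5.2; (22.73, array([554.27, 206.16,  74.53]), array([ 0.5, -5.5,  3.2]), array([-1.37, -0.13,  0.04])) cmd [553.51244213 206.92117695] 74.0 [-0.92524057 -0.83322166 -0.65184186]
```

Run:
```python
from d import *
print(np.round([get_tool_pos() for _ in range(3)],2))
cmd=np.array([554.0,206.0]);z=74
move_l([*cmd,z],30); print(st())
for z in (73.2,72.4,71.8):
    move_l([*cmd,z],30); s=st(); print(z,s,get_time_s())
    if s[2][2]>11: break
sleep(.1); print(st(),np.round([get_tool_pos()[2] for _ in range(3)],2),np.round([get_ft_force() for _ in range(3)],1),get_grip_width())
im=look("side",["lid","lid_lugs"]);x,y=307,170
cv2.imwrite("pics/s2.png",cv2.resize(im[120:220,250:370],(720,600),interpolation=cv2.INTER_CUBIC))
```

```text
[[554.27 206.16  74.53]
 [554.27 206.16  74.53]
 [554.27 206.16  74.53]]
(22.98, array([554.34, 206.05,  74.33]), array([ 1.2, -5.4,  4.1]), array([-1.05, -0.08,  0.03]))
73.2 (23.23, array([554.33, 206.02,  73.41]), array([ 0.5, -5. ,  5.2]), array([-1.16, -0.03,  0.  ])) 23.2333
72.4 (23.48, array([554.35, 206.03,  72.7 ]), array([ 0.1, -4.8,  5.1]), array([-1.06, -0.03,  0.02])) 23.4833
71.8 (23.73, array([554.34, 206.  ,  72.22]), array([ 0.4, -5.8,  7.5]), array([-1.15, -0.02,  0.04])) 23.7333
(23.83, array([554.39, 205.99,  72.26]), array([-0.5, -4.5,  6.9]), array([-1.15, -0.01, -0.02])) [72.26 72.26 72.26] [[-0.5 -4.5  6.9]
 [-0.5 -4.5  6.9]
 [-0.5 -4.5  6.9]] 0.631249292605662
side lid 0.69 [456.8 344.1  -2.6] px [342. 232.]
side lid 0.6 [557.6 205.6  67.1] px [307. 171.]
side lid 0.6 [479.1 546.2   0.6] px [323. 296.]
side lid_lugs 0.93 [554.5 207.8  68. ] px [308. 171.]
side lid_lugs 0.77 [450.1 346.9   3.7] px [345. 231.]
side lid_lugs 0.63 [477.5 546.3   4.7] px [324. 295.]
```

View pics/s2.png

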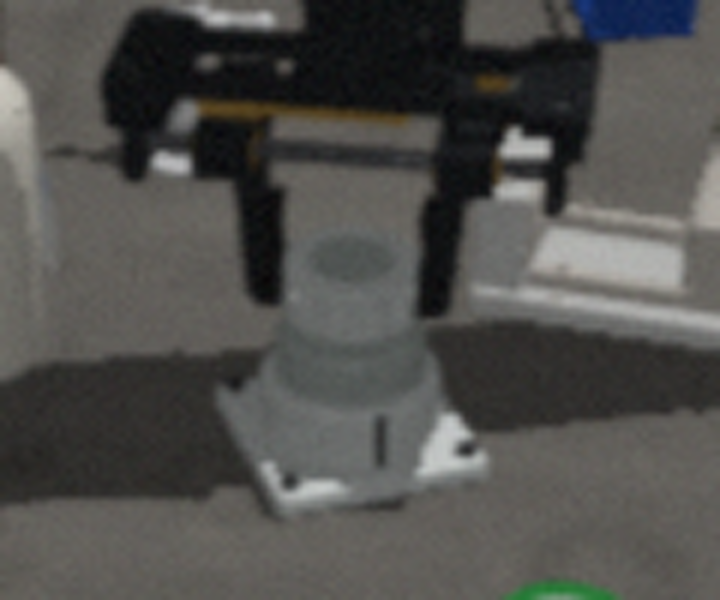

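The lid dropped in at once: TCP 72.3 puts the rim near 69, below the 70.3 entry, and the side picture shows it low and upright on the neck (about px 307,171). I'll ease the lateral load and screw it clockwise.

Run:
```python
from d import *
def yaw():
    M=R.from_rotvec(get_orientation()).as_matrix(); return np.degrees(np.arctan2(M[1,0],M[0,0]))
cmd=np.array([554.0,205.4]);z=71.8;y=90
move_l([*cmd,z],30); print(st())
while y>10 and get_time_s()<40:
    y-=6; f=get_ft_force()
    if f[2]<7: z-=.35
    elif f[2]>11: z+=.2
    if f[1]<-3: cmd[1]-=.15
    elif f[1]>3: cmd[1]+=.15
    if f[0]<-3: cmd[0]-=.15
    elif f[0]>3: cmd[0]+=.15
    move_l([*cmd,max(z,69)],30,rot=down(y)); s=st(); print(y,round(yaw(),1),round(z,2),*s)
    if abs(s[3][2])>.45 or np.linalg.norm(s[2])>30: print("STOP");break
```

```text
(24.23, array([554.36, 205.97,  72.26]), array([ 1.1, -3.6,  6.9]), array([-0.99, -0.01, -0.03]))
84 84.0 71.45 24.49 [554.55 205.86  71.81] [ 0.9 -3.9  5.1] [-0.87 -0.04 -0.09]
78 78.0 71.1 24.75 [554.58 205.77  71.45] [ 0.2 -4.5  5.8] [-0.85 -0.01 -0.09]
72 72.0 70.75 25.01 [554.67 205.76  71.12] [-0.1 -4.5  5.5] [-0.77 -0.04 -0.1 ]
66 66.0 70.4 25.27 [554.76 205.72  70.85] [ 1.1 -4.2  6.2] [-0.8  -0.13 -0.15]
60 60.0 70.05 25.52 [554.82 205.67  70.53] [ 1.  -4.1  6.5] [-0.7  -0.03 -0.02]
54 54.0 69.7 25.78 [554.88 205.65  70.25] [ 0.1 -3.   6.8] [-0.7  -0.1  -0.07]
48 48.0 69.35 26.04 [554.97 205.59  69.94] [ 1.  -2.3  7.6] [-0.7   0.   -0.06]
42 42.0 69.35 26.3 [555.02 205.56  69.93] [ 0.1 -4.1  7.4] [-0.67 -0.01 -0.11]
36 36.0 69.35 26.56 [555.08 205.49  69.95] [-0.1 -3.   7.2] [-0.68  0.01 -0.02]
30 30.1 69.35 26.82 [555.18 204.88  69.99] [ 0.8 -4.1  7.3] [-0.92 -0.04  0.2 ]
24 24.1 69.35 27.07 [556.49 205.33  70.05] [ 3.8 -4.1  6. ] [-0.68 -0.49  0.4 ]
18 18.1 69.0 27.33 [557.15 205.37  69.8 ] [ 3.7 -2.7  6. ] [-0.67 -0.62  0.46]
STOP
```

The torque rose after about 60° clockwise, with the TCP at the home height: that's the stop. I'll ease off sideways, release and check.

Run:
```python
from d import *
p=np.array(get_tool_pos()); move_l([554.8,205.0,69.4],30); print(st())
set_gripper(0.8); print(st(),get_grip_width())
move_l([555,205.3,140],150); move_pose([555,180,230],down(90)); sleep(.3); T=np.array(get_calibration("wrist")["extrinsics"]); print(st())
im=look("wrist",["lid","lid_lugs"]); np.save("pics/e.npy",T); cv2.imwrite("pics/e0.png",im)
im2=look("side",["lid","lid_lugs","petri_dish","beaker","sample_tub"])
look("top",["petri_dish","beaker","sample_tub"])
A=cv2.resize(im[100:260,220:420],(400,320)); B=cv2.resize(im2[130:220,250:362],(400,320),interpolation=cv2.INTER_CUBIC)
cv2.imwrite("pics/e.png",np.hstack([A,B])); print(get_time_s())
from fit import *
for z in (89.7,): print(np.round(fit(im,T,555,205,z,[27,28],np.ones(180,bool)),1))
```

```text
(27.58, array([557.19, 205.34,  69.86]), array([ 3.7, -4.4,  4.1]), array([-0.94, -0.56,  0.47]))
(28.0, array([554.15, 205.82,  69.01]), array([-0.2, -0.2, -0.1]), array([-0.04,  0.16,  0.06])) 0.8007088396699779
(29.78, array([554.67, 180.21, 229.37]), array([ 0.6, -0. , -0.3]), array([-0.12,  0.1 ,  0.01]))
wrist lid 0.76 [455.4 346.6  -1.1] px [222.   3.]
wrist lid 0.66 [557.9 206.   68.9] px [321. 149.]
wrist lid_lugs 0.77 [453.5 342.9   3.6] px [220.   6.]
wrist lid_lugs 0.74 [550.8 200.4  68.2] px [314. 155.]
side lid 0.77 [452.3 347.6   1.8] px [344. 232.]
side lid 0.58 [483.3 548.4   3.2] px [321. 296.]
side lid 0.55 [556.3 205.2  66.1] px [308. 171.]
side lid_lugs 0.83 [454.2 347.7   2.1] px [343. 231.]
side lid_lugs 0.67 [479.4 548.4   0.8] px [323. 297.]
side lid_lugs 0.63 [556.1 205.5  65.5] px [308. 172.]
side petri_dish 0.85 [641.6 429.3   1.8] px [254. 247.]
side beaker 0.71 [707.7 333.8   2.7] px [236. 217.]
side sample_tub 0.62 [342.9 262.7  -3. ] px [392. 215.]
top petri_dish 0.56 [638.3 434.9   0.9] px [282. 155.]
top beaker 0.79 [704.9 334.2   2.7] px [322. 130.]
top sample_tub 0.93 [335.9 260.8  -2.8] px [353. 279.]
30.4333
[[ 59.6 554.  204.   28. ]
 [ 59.3 553.5 204.   28. ]
 [ 59.2 554.  203.5  28. ]
 [ 59.2 553.5 204.5  28. ]]
```

View pics/e.png

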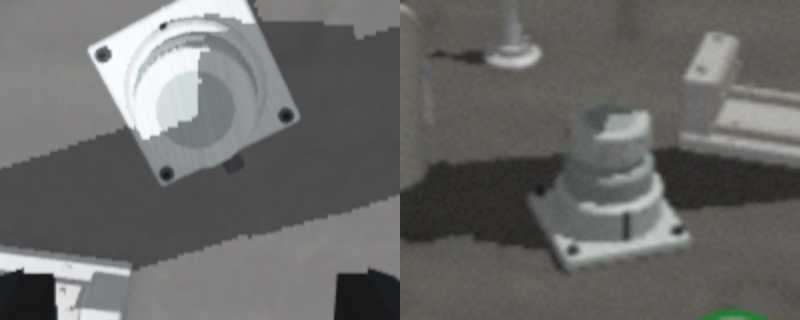

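```bash
python3 -c "
from plant import *
print(get_time_s(),get_ft_force()); print(close_job())"
```

```text
30.4333 [-0.13929863  0.28411551  0.60126406]
the job is handed in; nothing more can be done
None
```

I screwed the lid onto the steel vessel, let go and handed the job in at about 30.4 s of the 54 s allowed. The job gives no verdict, so this rests on my own checks.

- **What I did:** I centred the lid with two light pinches, gripped it at 20 N and lowered it onto the neck. It dropped in at once (rim about 69 mm, below the 70.3 mm entry), so I did no backward turn. I then turned it clockwise at about 5–8 N downward. The torque rose to about 0.46 N m near 60°, which I took as the stop. I kept turning about 12° more, and the fingers slipped sideways there. Then I released and backed away.
- **Lid height and position after release:** The last pictures show the lid upright and low on the neck. The trained networks put its rim at about 66–69 mm; an unthreaded lid would have been pushed up to 73 mm or more. My circle fit put its centre at about (554, 204), roughly 2 mm from my earlier vessel estimate of (554.7, 206). That gap is mostly measurement error, since the lid is held by the neck. No image measurement was fine enough to confirm the 66.0–68.6 mm band on its own.
- **Forces:** The largest contact force I read was under 10 N. There was a steady sideways load of 3–6 N while screwing, from a small centring error.
- **Bystanders:** The petri dish and beaker measure within about 11 mm and 5 mm of where they started. The "sample_tub" detections come from the spot at (342, 260), and I did not confirm that this is the tub itself. The arm did not work near it or the other tubs.

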